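# Close up the field kit case

### The job

Close up the open field kit case by pushing alone, picking nothing up. Push the standing pink carton near its top so that it topples along the case's empty front bay and lies flat inside it; then swing the lid over and press its front edge down until the spring catch snaps over it and holds it shut. Leave the two sample cups in the rear bay and the things round the case where they stand.

Things in the scene. Friction and masses are not known exactly. Their poses are not given: they have to be found in the camera images.
- case: blue-grey field kit case, fixed to the bench, outside 148 (x) x 232 (y) mm, rim 64 mm high, walls 5 mm, inner floor 8 mm high. Origin: centre of the underside; x points from the front long wall (nearer the robot, with the catch) to the rear long wall (with the hinges), y to its left end, z up. A 36 mm high divider at x = 15 to 19 mm parts the front bay from the rear bay (50 mm wide)
- bay_centre (a point): centre of the front bay's floor, axes as the case's; the bay is 84 mm wide (x), 222 mm long (y) and 56 mm deep
- pink_carton: pink carton, 50 (x) x 69 (y) x 142 (z) mm, 0.14 to 0.28 kg, standing at the left (+y) end of the front bay, 5 to 17 mm from the end wall, a broad side facing the free part of the bay. Origin: centre of its underside; z to its top, x along the bay to the right (the case's -y). Pushed right near its top it tips about its lower edge and falls by itself from about 20 degrees
- carton_mid (a point): middle of the carton, 71 mm above its underside; lying flat the carton has 14 to 24 mm to spare at the bay's right end and its upper side is 6 mm below the rim
- lid (a joint): hinge of the case's lid in rad: 0 = shut flat on the rim, about 1.5 = upright; starts at 1.45 to 1.8. A stiff hinge: the lid stays where it is left and moves with 1 to 3 N at its front edge
- lid_hinge (a point): middle of the lid's hinge line, on top of the rear long wall; turns with the lid: x lies in the lid from the free edge to the hinge, y along the hinge, z normal to the outer face. The lid is a plate 151 mm from hinge to free edge, 232 mm along the hinge, 10 mm thick; inner face level with this point, outer face 10 mm along z
- lid_edge (a point): middle of the lid's free front edge, on the outer face (the upper face when shut; it faces away from the robot when the lid stands open)
- catch_nose (a point): round nose of the black spring catch at the middle of the case's front wall; the catch is 30 mm wide (along y), reaches 12 mm out in front of the wall and up to 80 mm above the bench. The nose meets the closing lid's front edge at a lid value of about 0.08 and snaps over it at a press of roughly 4 to 8 N
- cup_a: sample cup, 39 mm across, 48 mm high, white cap, loose in the rear bay, nearer its right end. Origin: centre of its underside, z up
- cup_b: sample cup, 39 mm across, 48 mm high, white cap, loose in the rear bay, nearer its middle or left. Origin: centre of its underside, z up
- timer: bystander: white lab timer, 62 x 62 x 18 mm, behind the case's left end. Origin: centre of its underside
- stain_bottle: bystander: brown bottle with a black cap, 48 mm across, 105 mm high, behind the case on the right. Origin: centre of its underside
- marker_red: bystander: white marker with a red cap, 135 mm long, 17 mm thick, lying near the front edge of the bench on the right. Origin: centre of its underside
Mind the look-alikes: they are no part of the job. Leave any black look-alike of the cup_a alone. Leave any black look-alike of the cup_b alone.

How it is judged:
By the outcome, as a careful person would: the job done as asked, in the order asked, and still so for the second after the job is handed in, with the robot touching nothing.
It also fails if it takes over 51 s, if anything falls off the work surface, if the arm or the gripper's body presses on something with over 40 N, if the wrist force passes 120 N, or if a joint passes its speed limit or range.

### The arm

A 6-joint arm with a two-finger parallel gripper is mounted at the origin on a cart in front of the work surface, level with it; the furniture and walls round the work are solid. World frame = base frame: x ahead of the robot, y to its left, z up, the work surface at z = 0. Lengths are in m, angles in degrees, forces in N, time in s.
With the tool pointing down it reaches from about 0.25 to 0.8 m from the base axis. Payload 3.9 kg.
Tool frame: the origin (TCP) lies midway between the tips of the shut fingers; the grasp point (between the pads) lies 19 mm behind it (manip.grip_point_offset is the distance from the TCP to the grasp point, in m); z points along the fingers, y is the line along which they close (so a half turn about z gives the same grasp; the last joint's range is limited). The gripper opens to 85 mm and grips with 20 to 120 N. Pads are 22 mm wide; open, the fingers measure 114 mm over their backs; the gripper's body (76 mm by 85 mm) begins 54 mm behind the grasp point. The pads swing forward as they close: fully open they stand 13 mm farther back than shut.
Start: joints at [-65.088, 14.897, -7.913, 67.191, 0, 90], TCP at [0.221, -0.476, 0.231] pointing down, gripper open.
Joint ranges: [-159.42, 159.42], [-47.68, 98.78], [-73.54, 78.23], [-108.79, 121.32], [-90, 84.71], [-180, 180]. Speed limits (degrees/s): [147.25, 147.25, 180, 180, 180, 180].

### API

Orientations are given as a 3x3 rotation matrix whose columns are the frame's x, y, z axes.
In Python, from rig import status, camera, manip gives the robot as it stands.
- The arm moves only by the tool send_rows, never from a script. Its argument "steps" is text: rows parted by semicolons, each of 7 numbers parted by spaces: the shift along the tool's x, y, z as a fraction of full scale, then the turn, a rotation vector about the tool's x, y, z as a fraction of full scale, then the closure, from 0 (fully open) to 1 (shut). In form: tx ty tz rx ry rz hand; .... A call has 1 to 12 rows; each row shifts and turns the commanded pose from where the row before left it, along the tool's axes as they then stand; what a row does not reach is not made up. Full scale, the value 1, is 0.75 m for a shift and 30 degrees for a turn. A row lasts 1/10 s, in which the tool goes at most 50 mm and 8.59 degrees, less where a joint would pass 70% of its speed; a pose out of reach is approached as far as the arm can. A call with a number of a shift or a turn outside -1 to 1 is refused whole. A call with a gripper value outside its range is refused whole. The fingers move at their own pace and stop on an object; the grip force is fixed at half the most. Time passes only in rows, so rows that do not move let the fingers close. It gives the time, the measured TCP pose, the force, the opening and the grip force at its end, in the units of the state.
- status.state(): the state, without advancing time (a new reading comes with each control period).
- camera(name): name is "scene" or "top" or "wrist"; returns a dict with "img" (480x640x3 uint8, red, green, blue), "fx", "fy", "cx", "cy" (pixels), "world_to_cam" (4x4, takes a point from world to camera coordinates); the wrist camera has in their place "tool_from_camera" (4x4, takes a point from camera to tool coordinates, whose origin is the TCP and whose axes are the flange's). Camera axes: x right, y down, z forward; pixel columns grow to the right and rows downward; lengths in m; the calibration is good to about 2 mm. A picture is of the moment at which its call begins: read the wrist's pose just before it. There is no depth.
- manip.hand_in(): hands the job in; it is judged then, once.
The state is a dict: "time": time; "joints": joint angles; "joint_vel": joint speeds; "tau": joint torques, N m; "tcp_pos": TCP position; "orientation": TCP orientation; "force": force on the tool from outside, world axes, zero at the start; "torque": the same for the moment, N m; "width": opening from 0.0 (shut) to 1.0 (fully open); "grip_force": force on a finger pad.
Only numpy, scipy, OpenCV 4.12 (cv2) and the standard library are available. Lean on these libraries where they do the work, as an engineer would, in place of code of your own. Each camera call takes 0.05 s, during which the arm holds its last target. There are 200 camera calls.

## Working session

There is one attempt and no reset: what is moved stays moved. The work goes in short steps, Python scripts to look and compute and a tool call to move; the robot and the scene stay as the last step left them, time stands still between calls to the robot, and variables do not carry over. Pictures are saved under pics/ and viewed, at most 10 in all, crops included, and the job is handed in when it is done.

Besides the shell and the picture viewer there is one more tool, called as a command line: name --argument value ..., lists and objects as JSON in quotes. send_rows: Moves the arm, as the interface text tells. Its arguments: {"type":"object","properties":{"steps":{"type":"string"}},"required":["steps"]}

```bash
ls; mkdir -p pics; python3 - <<'E'
from rig import status, camera, manip
import cv2,numpy as np
np.set_printoptions(precision=4,suppress=True)
for n in("scene","top"):
    c=camera(n); cv2.imwrite(f"pics/{n}0.png",c["img"][:,:,::-1]); np.save(f"{n}.npy",{k:c[k] for k in c if k!="img"},allow_pickle=True)
    print(n,c["fx"],c["cx"],c["cy"]);print(c["world_to_cam"])
s=status.state();print(s["time"],s["tcp_pos"],s["orientation"],s["width"])
E
```

```text
pics
scene 501.5503781565483 317.8002765314672 234.21225755772193
[[-0.9136 -0.4066 -0.0053  0.4972]
 [-0.3006  0.684  -0.6647  0.2989]
 [ 0.2739 -0.6056 -0.7471  0.8827]
 [ 0.      0.      0.      1.    ]]
top 473.3615674129492 321.53117953577924 239.26142977629195
[[ 0.0296 -0.9995  0.0075 -0.1077]
 [-0.9906 -0.0303 -0.1334  0.5751]
 [ 0.1336 -0.0035 -0.991   0.9781]
 [ 0.      0.      0.      1.    ]]
0.1 [ 0.2209 -0.4756  0.2305] [[ 0.907   0.4212 -0.0007]
 [ 0.4212 -0.907   0.0016]
 [ 0.     -0.0018 -1.    ]] 0.9988965372467242
```

View pics/scene0.png

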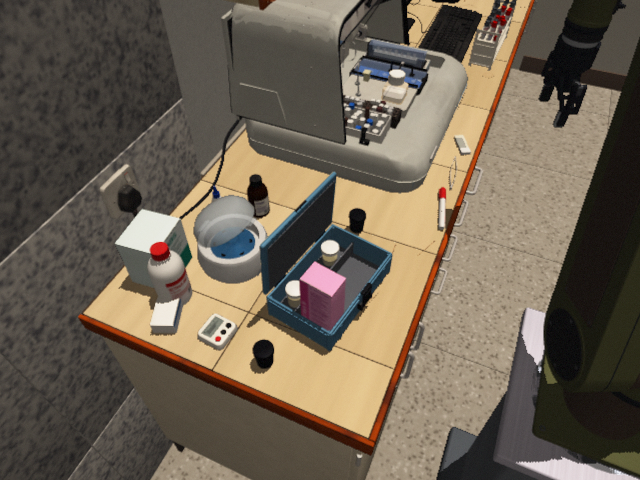

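View pics/top0.png

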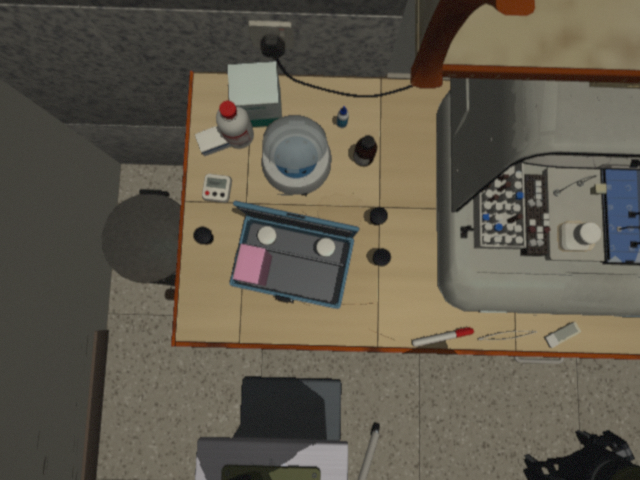

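The scene view shows the case at about (330,285), with the pink carton at (322,295). The top view shows the case at (293,262), the carton top at (251,264) and the lid edge from (236,205) to (355,232). I'll zoom in for the corners.

```bash
python3 - <<'E'
import cv2
a=cv2.imread("pics/top0.png")[192:312,222:372]; cv2.imwrite("pics/topc.png",cv2.resize(a,None,fx=5,fy=5,interpolation=cv2.INTER_CUBIC))
a=cv2.imread("pics/scene0.png")[170:350,255:400]; cv2.imwrite("pics/scenec.png",cv2.resize(a,None,fx=3.3,fy=3.3,interpolation=cv2.INTER_CUBIC))
E
```

```text
(no output)
```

View pics/topc.png

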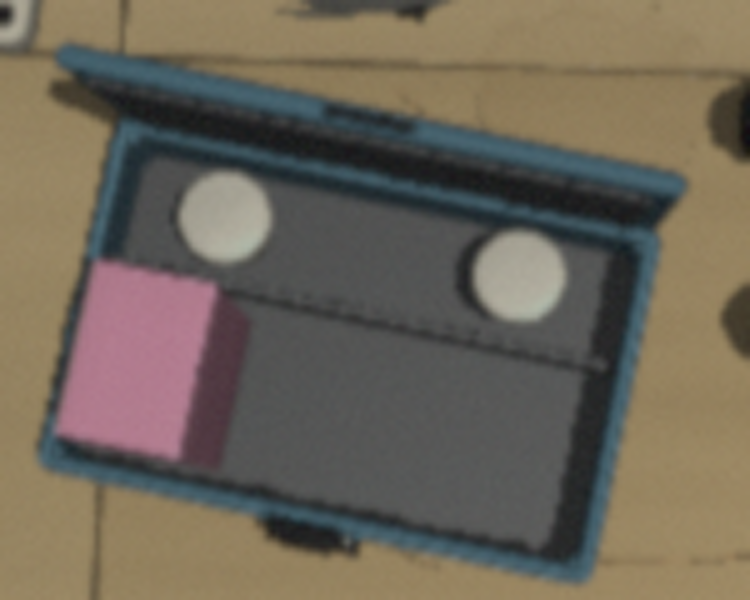

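View pics/scenec.png

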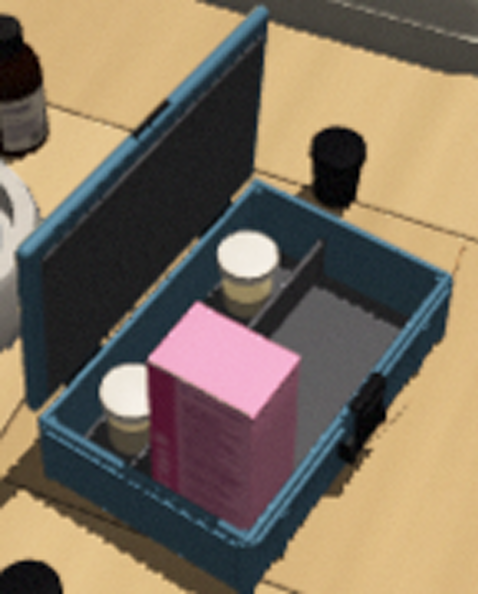

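```bash
cat > fit.py <<'E'
import numpy as np
from scipy.optimize import least_squares
C={n:np.load(f"{n}.npy",allow_pickle=True).item() for n in("scene","top")}
def proj(n,p):
    c=C[n]; q=c["world_to_cam"][:3]@np.r_[p,1]; return np.array([c["fx"]*q[0]/q[2]+c["cx"],c["fy"]*q[1]/q[2]+c["cy"]])
def T(v,p):
    c,s=np.cos(v[2]),np.sin(v[2]); return np.array([v[0]+c*p[0]-s*p[1],v[1]+s*p[0]+c*p[1],p[2]])
def pt(u,v): return np.array([222+u/5,192+v/5])
def ps(u,v): return np.array([255+u/3.3,170+v/3.3])
E
python3 - <<'E'
from fit import *
np.set_printoptions(precision=4,suppress=True)
case=[("top",pt(42,463),(-.074,.116)),("top",pt(588,578),(-.074,-.116)),("top",pt(658,234),(.074,-.116)),("top",pt(118,122),(.074,.116)),
("scene",ps(262,183),(.074,-.116)),("scene",ps(450,280),(-.074,-.116)),("scene",ps(240,545),(-.074,.116)),("scene",ps(42,420),(.074,.116))]
f=lambda v:np.ravel([proj(n,T(v,(*p,.064)))-u for n,u,p in case])
r=least_squares(f,[.5,-.05,0]);v=r.x;print("case",v,np.degrees(v[2]));print(r.fun.reshape(-1,2))
car=[("top",pt(57,435),(-.0345,.025)),("top",pt(97,258),(.0345,.025)),("top",pt(218,283),(.0345,-.025)),("top",pt(183,460),(-.0345,-.025)),
("scene",ps(195,305),(.0345,-.025)),("scene",ps(299,358),(-.0345,-.025)),("scene",ps(252,416),(-.0345,.025)),("scene",ps(150,358),(.0345,.025))]
r=least_squares(lambda w:np.ravel([proj(n,T(w,(*p,.150)))-u for n,u,p in car]),v);w=r.x;print("carton",w,np.degrees(w[2]));print(r.fun.reshape(-1,2))
c,s=np.cos(v[2]),np.sin(v[2]);d=w[:2]-v[:2];print("carton in case",c*d[0]+s*d[1],-s*d[0]+c*d[1])
# lid outer-face free edge corners
L=[("top",pt(65,45),.116),("top",pt(685,180),-.116),("scene",ps(18,250),.116),("scene",ps(262,8),-.116)]
lp=lambda a,y,h:(.074-.151*np.cos(a)+h*np.sin(a),y,.064+.151*np.sin(a)+h*np.cos(a))
for h in(0,.01):
    r=least_squares(lambda a:np.ravel([proj(n,T(v,lp(a[0],y,h)))-u for n,u,y in L]),[1.6]);print("lid",h,r.x,lp(r.x[0],0,h));print(r.fun.reshape(-1,2))
for p in [(0,.116),(-.03,.116+.06),(.15,0),(-.1,0)]:print(p,T(v,(*p,0)))
for n,u,z in(("bath_top",(295,140),.09),):pass
E
```

```text
case [ 0.5261 -0.0285 -0.1876] -10.750530501788774
[[-2.0209 -0.3427]
 [-1.4627  1.1104]
 [-0.5745  0.2349]
 [-0.2589 -0.9918]
 [-1.3433 -2.3124]
 [ 1.6804 -1.8679]
 [ 2.5247 -0.35  ]
 [-1.6501 -1.0385]]
carton [ 0.5125  0.0462 -0.1681] -9.630522462726171
[[-1.2903 -0.1969]
 [-1.2813 -0.3478]
 [ 0.1664 -0.2097]
 [-0.5888  0.0312]
 [ 0.7092 -2.3336]
 [ 1.704  -1.5636]
 [ 0.6828  0.5082]
 [-1.4907  0.1567]]
carton in case -0.02732697807191846 0.07075467703177633
lid 0 [1.56] (np.float64(0.07236701199302849), 0, np.float64(0.21499116977548416))
[[-2.6926 -0.1784]
 [ 0.0692  0.5647]
 [-0.9759 -0.1788]
 [ 0.7111 -1.8864]]
lid 0.01 [1.4933] (np.float64(0.07227737428073744), 0, np.float64(0.21532095876193533))
[[-2.7376 -0.1699]
 [ 0.0748  0.5844]
 [-0.9526 -0.2823]
 [ 0.7531 -1.9981]]
(0, 0.116) [0.5478 0.0855 0.    ]
(-0.03, 0.176) [0.5295 0.1501 0.    ]
(0.15, 0) [ 0.6735 -0.0564  0.    ]
(-0.1, 0) [ 0.4279 -0.0098  0.    ]
```

The case sits at (0.526, -0.029) with yaw -10.75°. The carton is centred 0.071 m left of the case centre, and the lid is at about 1.5 rad. I'll align the tool with the case and go over to the carton's left.

send_rows --steps "0 0 -0.02 0 0 0.238 1;0 0 -0.02 0 0 0.238 1;0 0 -0.02 0 0 0.238 1;0 0 -0.02 0 0 0.238 1;0 0 -0.02 0 0 0.238 1;0.0158 -0.0548 0 0 0 0 1;0.0158 -0.0548 0 0 0 0 1;0.0158 -0.0548 0 0 0 0 1;0.0158 -0.0548 0 0 0 0 1;0.0158 -0.0548 0 0 0 0 1;0.0158 -0.0548 0 0 0 0 1;0.0158 -0.0548 0 0 0 0 1"

```text
time: 1.3
tcp_pos: [0.3567, -0.2074, 0.306]
orientation: [[0.982, -0.188, -0.0], [-0.188, -0.982, 0.0], [-0.0, -0.0, -1.0]]
force: [0.3, 0.1, -0.6]
width: 0.0
grip_force: 0.0
```

send_rows --steps "0.0158 -0.0548 0 0 0 0 1;0.0158 -0.0548 0 0 0 0 1;0.0158 -0.0548 0 0 0 0 1;0.0158 -0.0548 0 0 0 0 1;0.0158 -0.0548 0 0 0 0 1;0.0158 -0.0548 0 0 0 0 1;0.0158 -0.0548 0 0 0 0 1;0.0158 -0.0548 0 0 0 0 1;0.0158 -0.0548 0 0 0 0 1;0 0 0 0 0 0 1"

```text
time: 2.3
tcp_pos: [0.5061, 0.0202, 0.3163]
orientation: [[1.0, -0.025, 0.002], [-0.025, -0.994, 0.105], [-0.001, -0.105, -0.995]]
force: [-0.5, 0.3, -0.8]
width: -0.0
grip_force: 0.0
```

```bash
python3 - <<'E'
from rig import status
import numpy as np
s=status.state();print(np.round(s["joints"],1),np.round(s["joint_vel"],2),s["tcp_pos"])
E
```

```text
[ -1.5  11.7   0.2  78.5   6.  180. ] [-1.42 -1.43 -2.38  0.84 -2.36 -0.06] [0.50606005 0.02019444 0.31630322]
```

```bash
cat > go.py <<'E'
import sys,numpy as np
from rig import status
from scipy.spatial.transform import Rotation as Ro
from fit import T
v=[.5261,-.0285,-.1876]
def go(x,y,z,tilt=0):
    s=status.state();R=np.array(s["orientation"]);p=np.array(s["tcp_pos"])
    c,n=np.cos(v[2]),np.sin(v[2]);X=np.array([c,n,0]);Y=np.array([-n,c,0]);Z=np.array([0,0,1.])
    Rt=np.c_[Y,X,-Z]
    d=T(v,(x,y,z))-p
    print("shift",np.round(R.T@d/.75,4),"aligned",np.round(Rt.T@d/.75,4),"turn",np.round(Ro.from_matrix(R.T@Rt).as_rotvec(degrees=True)/30,4),"rows",np.linalg.norm(d)/.05)
    q=p-np.r_[v[:2],0];print("now case",np.round([q@X,q@Y,p[2]],4),"j",np.round(s["joints"],1),"F",np.round(s["force"],1),s["time"])
if __name__=="__main__": go(*map(float,sys.argv[1:4]))
E
python3 go.py -.027 .16 .3
```

```text
shift [ 0.0273 -0.149   0.0375] aligned [0.1545 0.0024 0.0217] turn [-0.1666 -0.1398 -2.6877] rows 2.3410369740093944
now case [-0.0288  0.0441  0.3163] j [ -1.5  11.7   0.2  78.5   6.  180. ] F [-0.5  0.3 -0.8] 2.3
```

send_rows --steps "0 0 0 -0.0151 -0.0127 -0.2443 1;0 0 0 -0.0151 -0.0127 -0.2443 1;0 0 0 -0.0151 -0.0127 -0.2443 1;0 0 0 -0.0151 -0.0127 -0.2443 1;0 0 0 -0.0151 -0.0127 -0.2443 1;0 0 0 -0.0151 -0.0127 -0.2443 1;0 0 0 -0.0151 -0.0127 -0.2443 1;0 0 0 -0.0151 -0.0127 -0.2443 1;0 0 0 -0.0151 -0.0127 -0.2443 1;0 0 0 -0.0151 -0.0127 -0.2443 1;0 0 0 -0.0151 -0.0127 -0.2443 1;0 0 0 0 0 0 1"

```text
time: 3.5
tcp_pos: [0.5035, 0.0186, 0.3165]
orientation: [[0.189, 0.982, -0.001], [0.982, -0.189, -0.001], [-0.001, -0.001, -1.0]]
force: [1.3, 0.9, -0.2]
width: -0.002
grip_force: 0.0
```

```bash
python3 go.py -.027 .16 .3
```

```text
shift [0.1573 0.0049 0.0217] aligned [0.1572 0.0053 0.022 ] turn [-0.0022  0.0027 -0.0051] rows 2.3826737674039
now case [-0.031   0.0421  0.3165] j [ 2.200e+00  1.160e+01  3.000e-01  7.880e+01 -1.000e-01  1.031e+02] F [ 1.3  0.9 -0.2] 3.5
```

send_rows --steps "0.0525 0.0018 0 0 0 0 1;0.0525 0.0018 0 0 0 0 1;0.0525 0.0018 0 0 0 0 1;0 0 0.0484 0 0 0 1;0 0 0.0484 0 0 0 1;0 0 0.0484 0 0 0 1;0 0 0.0484 0 0 0 1;0 0 0.0484 0 0 0 1;0 0 0 0 0 0 1;0 0 0 0 0 0 1"

```text
time: 4.5
tcp_pos: [0.5296, 0.134, 0.135]
orientation: [[0.19, 0.982, -0.002], [0.982, -0.19, -0.001], [-0.002, -0.002, -1.0]]
force: [-0.3, 0.1, -0.2]
width: 0.001
grip_force: 0.0
```

```bash
python3 go.py -.027 .11 .135
```

```text
shift [-0.067   0.      0.0002] aligned [-0.067  -0.0002  0.    ] turn [-0.0042  0.0034 -0.0064] rows 1.0052266507700218
now case [-0.0268  0.1603  0.135 ] j [ 14.2  20.4 -14.9  54.9  -0.  115.2] F [-0.3  0.1 -0.2] 4.5
```

send_rows --steps "-0.033 0 0 0 0 0 1;-0.033 0 0 0 0 0 1;-0.01 0 0 0 0 0 1;-0.01 0 0 0 0 0 1;-0.01 0 0 0 0 0 1;-0.01 0 0 0 0 0 1;-0.01 0 0 0 0 0 1;-0.01 0 0 0 0 0 1;-0.01 0 0 0 0 0 1;0 0 0 0 0 0 1;0 0 0 0 0 0 1;0 0 0 0 0 0 1"

```text
time: 5.7
tcp_pos: [0.5109, 0.0345, 0.135]
orientation: [[0.187, 0.982, -0.001], [0.982, -0.187, -0.001], [-0.001, -0.001, -1.0]]
force: [-0.3, 0.6, -0.5]
width: -0.002
grip_force: 0.0
```

```bash
python3 go.py -.027 .05 .135; python3 - <<'E'
from rig import camera
import cv2
o=[]
for n,(a,b,c,d) in(("top",(180,315,215,375)),("scene",(170,350,250,410))):
    o.append(cv2.resize(camera(n)["img"][a:b,c:d,::-1],(400,400)))
cv2.imwrite("pics/p1.png",cv2.hconcat(o))
E
```

```text
shift [-0.0121 -0.0004  0.    ] aligned [-0.0121 -0.0004  0.    ] turn [-0.0012  0.0016 -0.0015] rows 0.1816698701839377
now case [-0.0267  0.0591  0.135 ] j [  3.9  17.2 -19.8  53.1  -0.  104.7] F [-0.3  0.6 -0.5] 5.7
```

View pics/p1.png

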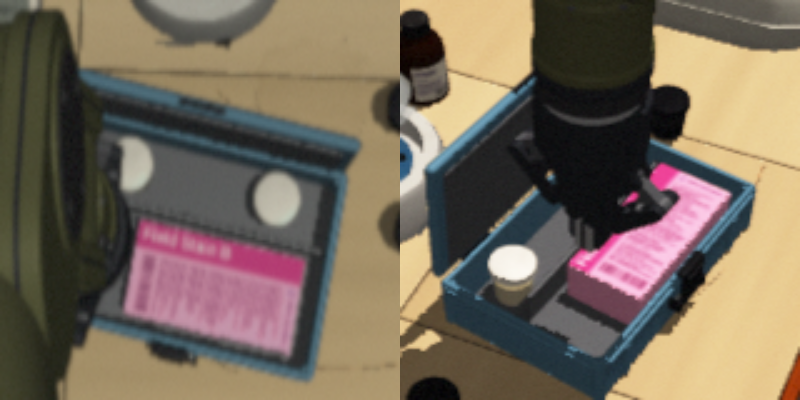

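The carton lies flat in the bay, at about (215,285) in the left crop, and both cups are upright. Next I go up, over, and behind the lid.

send_rows --steps "0 0 -0.044 0 0 0 1;0 0 -0.044 0 0 0 1;0 0 -0.044 0 0 0 1;0 0 -0.044 0 0 0 1;0 0 -0.044 0 0 0 1;-0.0197 0.0523 0 0 0 0 1;-0.0197 0.0523 0 0 0 0 1;-0.0197 0.0523 0 0 0 0 1;-0.0197 0.0523 0 0 0 0 1;0 0 0 0 0 0 1;0 0 0 0 0 0 1"

```text
time: 6.9
tcp_pos: [0.6542, -0.0532, 0.2985]
orientation: [[0.188, 0.982, -0.003], [0.982, -0.188, -0.0], [-0.001, -0.003, -1.0]]
force: [-0.7, 0.2, -0.1]
width: 0.002
grip_force: 0.0
```

```bash
python3 go.py .13 0 .199; python3 - <<'E'
from rig import camera
import cv2
o=[]
for n,(a,b,c,d) in(("top",(100,315,200,415)),("scene",(130,350,200,420))):
    o.append(cv2.resize(camera(n)["img"][a:b,c:d,::-1],(400,400)))
cv2.imwrite("pics/p2.png",cv2.hconcat(o))
E
```

```text
shift [ 0.0006 -0.0003  0.1327] aligned [ 0.0005 -0.0006  0.1327] turn [-0.0057  0.0018 -0.0031] rows 1.9907462777851008
now case [ 0.1305 -0.0003  0.2985] j [-4.6 28.2 22.4 84.4 -0.  96.2] F [-0.7  0.2 -0.1] 6.9
```

View pics/p2.png

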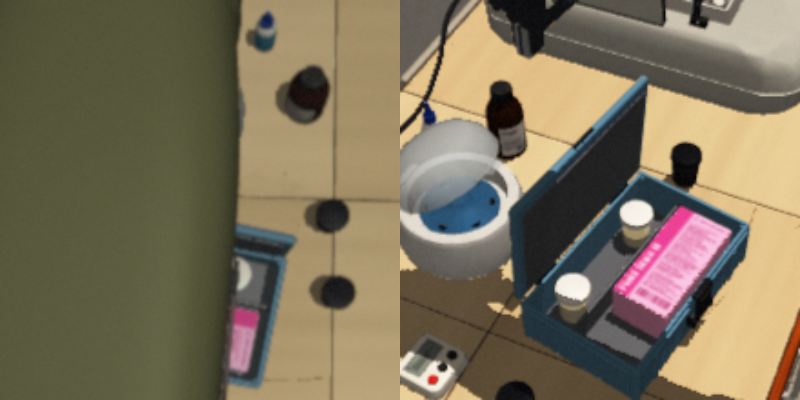

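The carton is flat and level and the cups are unmoved. The bath stands close behind the lid, so I'll check its height before going down.

```bash
python3 - <<'E'
from fit import *
v=[.5261,-.0285,-.1876]
for a,b in(((295,118),(225,198)),((295,192),(263,235))):
    r=least_squares(lambda p:np.r_[proj("top",p)-a,proj("scene",p)-b],[.7,0,.1]);p=r.x
    d=p[:2]-v[:2];c,s=np.cos(v[2]),np.sin(v[2]);print(p,r.cost,"case",c*d[0]+s*d[1],-s*d[0]+c*d[1])
E
```

```text
[ 0.77755867 -0.03705877  0.17486308] 72.94491737994659 case 0.24864296744092237 0.03848882523648878
[ 0.67039916 -0.03147093  0.10918531] 11.885763397042824 case 0.14232146348249441 0.0239932149890449
```

send_rows --steps "0 0 0.046 0 0 0 1;0 0 0.046 0 0 0 1;0 0 0.046 0 0 0 1;0 0 0 0 0 0 1;0 -0.023 0 0 0 0 1;0 -0.023 0 0 0 0 1;0 -0.0235 0 0 0 0 1;0 -0.0235 0 0 0 0 1;0 -0.0223 0.004 0 0 0 1;0 -0.0223 0.008 0 0 0 1;0 0 0 0 0 0 1"

```text
time: 8.1
tcp_pos: [0.5507, -0.0329, 0.1899]
orientation: [[0.186, 0.982, 0.0], [0.982, -0.186, -0.001], [-0.001, 0.0, -1.0]]
force: [-0.5, -0.1, -0.2]
width: 0.004
grip_force: 0.0
```

```bash
python3 go.py -.002 0 .1666; python3 - <<'E'
from rig import camera
import cv2
o=[]
for n,(a,b,c,d) in(("top",(100,315,200,415)),("scene",(130,350,200,420))):
    o.append(cv2.resize(camera(n)["img"][a:b,c:d,::-1],(400,400)))
cv2.imwrite("pics/p3.png",cv2.hconcat(o))
E
```

```text
shift [-0.0003 -0.036   0.031 ] aligned [-0.0003 -0.036   0.0311] turn [0.0006 0.0013 0.0001] rows 0.7130962667959219
now case [0.025  0.0003 0.1899] j [-3.4 18.6 -8.9 62.5 -0.  97.3] F [-0.5 -0.1 -0.2] 8.1
```

View pics/p3.png

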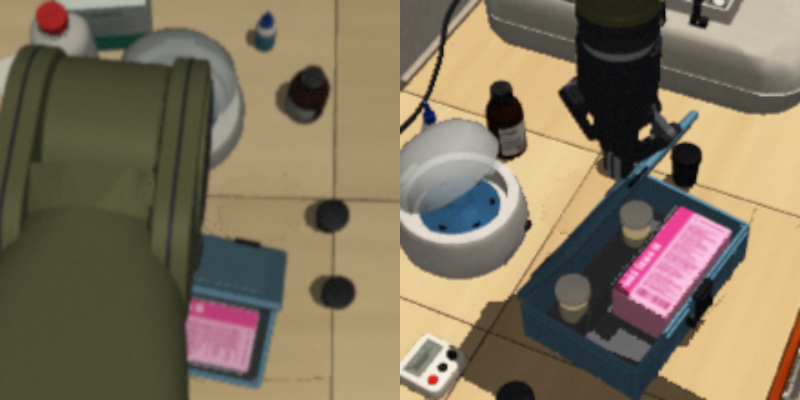

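The lid is following the finger and stands at roughly 55°. I'll continue the arc.

send_rows --steps "0 -0.0183 0.0156 0 0 0 1;0 -0.0183 0.0156 0 0 0 1;0 -0.0157 0.0176 0 0 0 1;0 -0.0157 0.0176 0 0 0 1;0 -0.0106 0.021 0 0 0 1;0 -0.0106 0.021 0 0 0 1;0 -0.0034 0.0122 0 0 0 1;0 -0.0034 0.0122 0 0 0 1;0 0 0 0 0 0 1;0 0 0 0 0 0 1"

```text
time: 9.2
tcp_pos: [0.4825, -0.0203, 0.0883]
orientation: [[0.187, 0.982, -0.0], [0.982, -0.187, -0.001], [-0.001, 0.0, -1.0]]
force: [0.1, 0.3, 0.2]
width: -0.001
grip_force: 0.0
```

```bash
python3 go.py -.049 0 .074
```

```text
shift [ 0.0001 -0.0063  0.0191] aligned [ 0.0001 -0.0063  0.0191] turn [ 0.0003  0.0017 -0.0019] rows 0.3013179291850249
now case [-0.0443 -0.0001  0.0883] j [ -2.4  17.2 -27.9  44.9  -0.1  98.4] F [0.1 0.3 0.2] 9.2
```

send_rows --steps "0 -0.006 0 0 0 0 1;0 0 0.004 0 0 0 1;0 0 0.004 0 0 0 1;0 0 0.003 0 0 0 1;0 0 0 0 0 0 1"

```text
time: 9.7
tcp_pos: [0.477, -0.0194, 0.0799]
orientation: [[0.187, 0.982, -0.001], [0.982, -0.187, -0.001], [-0.001, -0.001, -1.0]]
force: [-1.0, 1.1, 2.8]
width: 0.0
grip_force: 1.5
```

send_rows --steps "0 0 0.002 0 0 0 1;0 0 0.002 0 0 0 1;0 0 0 0 0 0 1"

```text
time: 10.0
tcp_pos: [0.4772, -0.0195, 0.0764]
orientation: [[0.187, 0.982, -0.001], [0.982, -0.187, -0.001], [-0.001, -0.001, -1.0]]
force: [0.6, -0.1, -0.3]
width: 0.004
grip_force: 0.0
```

send_rows --steps "0 0 0.002 0 0 0 1;0 0 0.002 0 0 0 1;0 0 0 0 0 0 1"

```text
time: 10.3
tcp_pos: [0.4777, -0.0195, 0.074]
orientation: [[0.187, 0.982, -0.0], [0.982, -0.187, -0.001], [-0.001, 0.0, -1.0]]
force: [-1.3, 0.3, 2.6]
width: 0.001
grip_force: 1.7
```

send_rows --steps "0 0 0.0015 0 0 0 1;0 0 0 0 0 0 1"

```text
time: 10.5
tcp_pos: [0.4777, -0.0196, 0.0738]
orientation: [[0.188, 0.982, 0.0], [0.982, -0.188, -0.001], [-0.001, 0.001, -1.0]]
force: [-2.9, -0.3, 11.5]
width: -0.002
grip_force: 5.9
```

send_rows --steps "0 0 0.0015 0 0 0 1;0 0 0 0 0 0 1"

```text
time: 10.7
tcp_pos: [0.4778, -0.0195, 0.0736]
orientation: [[0.187, 0.982, 0.001], [0.982, -0.187, -0.001], [-0.001, 0.001, -1.0]]
force: [-6.0, 0.4, 20.0]
width: 0.001
grip_force: 10.0
```

send_rows --steps "0 0 0.0015 0 0 0 1;0 0 0 0 0 0 1"

```text
time: 10.9
tcp_pos: [0.4778, -0.0195, 0.0735]
orientation: [[0.188, 0.982, 0.002], [0.982, -0.188, -0.001], [-0.001, 0.002, -1.0]]
force: [-7.9, -0.2, 28.5]
width: -0.0
grip_force: 14.1
```

The force climbed to 28 N with the lid hard against the rim at z = 0.0735, so it is shut. I'll lift off, clear the view and check.

send_rows --steps "0 0 -0.01 0 0 0 1;0 0 -0.04 0 0 0 1;0 0 -0.06 0 0 0 1;0 0 -0.06 0 0 0 1;0 0 -0.06 0 0 0 1;-0.06 0 0 0 0 0 1;-0.06 0 0 0 0 0 1;-0.06 0 0 0 0 0 1;-0.06 0 0 0 0 0 1;-0.06 0 0 0 0 0 1;-0.06 0 0 0 0 0 1;0 0 0 0 0 0 1"

```text
time: 12.1
tcp_pos: [0.4261, -0.2895, 0.2426]
orientation: [[0.194, 0.981, -0.001], [0.981, -0.194, -0.003], [-0.003, -0.0, -1.0]]
force: [-0.9, 0.9, 0.1]
width: -0.003
grip_force: 0.0
```

```bash
python3 - <<'E'
from rig import camera
import cv2
o=[]
for n,(a,b,c,d) in(("top",(180,320,215,355)),("scene",(200,360,245,405))):
    o.append(cv2.resize(camera(n)["img"][a:b,c:d,::-1],(400,400)))
cv2.imwrite("pics/p4.png",cv2.hconcat(o))
E
```

```text
(no output)
```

View pics/p4.png

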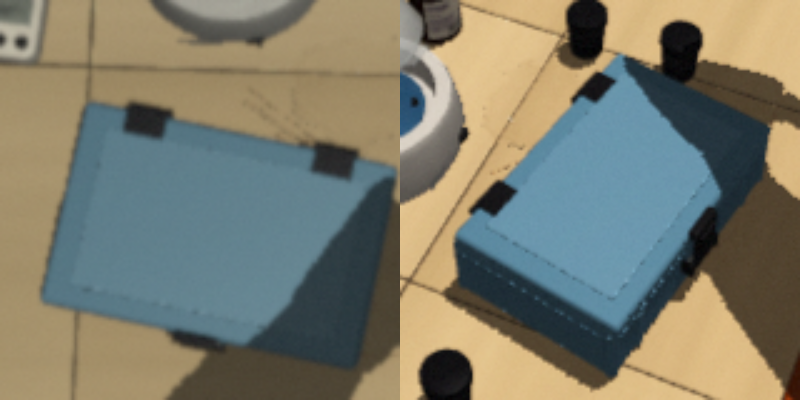

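The lid lies flat and shut, with the catch over its front edge at about (705,235) in the right crop and (200,340) in the left.

```bash
python3 -c "
from rig import manip
print(manip.hand_in())"
```

```text
the job is handed in; nothing more can be done
None
```

The carton lies flat in the front bay and the lid is shut under the catch, with the cups and the things round the case left where they stood; I handed the job in at about 12 s.

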